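Close a glued wooden case and hold it against the fence

ROBOT

A 6-joint arm with a two-finger parallel gripper is mounted at the origin on the work surface; the furniture and walls round the work are solid. World frame = base frame: x ahead of the robot, y to its left, z up, the work surface at z = 0. Lengths are in m, angles in rad, forces in N, time in s.
With the tool pointing down it reaches from about 0.3 to 0.875 m from the base axis. Payload 6.4 kg.
Tool frame: the origin (TCP) lies where the fingers leave the gripper's body, on its centre line; the fingertips stand 73 mm ahead of it and the grasp point (between the pads) lies 54 mm ahead of it; z points along the fingers, y is the line along which they close (so a half turn about z gives the same grasp; the last joint's range is limited). The gripper opens to 85 mm and grips with 20 to 120 N. Pads are 22 mm wide; open, the fingers measure 114 mm over their backs; the gripper's body (76 mm by 85 mm) begins 54 mm behind the grasp point. The pads swing forward as they close: fully open they stand 13 mm farther back than shut.
Start: joints at [1.016, 0.181, 1.607, -0, 1.354, -0.206], TCP at [0.197, 0.54, 0.304] pointing down, gripper open.
Joint ranges: [-2.99, 2.99], [-0.89, 2.07], [0.3, 2.58], [-1.14, 4.28], [0, 2.63], [-3.12, 3.12]. Speed limits (rad/s): [2.57, 2.57, 3.01, 3.14, 3.14, 3.14].

INTERFACE

Orientations are given as a unit quaternion [w, x, y, z].
In Python, from bench import ctrl gives the robot as it stands.
- The arm moves only by the tool carry_out, never from a script. Its argument "steps" is one flat list of numbers, 7 for each row, row after row: the shift along the tool's x, y, z in m, then the turn, a rotation vector about the tool's x, y, z in rad, then the opening, from 0 (shut) to 1 (fully open). In form: [dx, dy, dz, wx, wy, wz, claw, dx, dy, dz, wx, wy, wz, claw, ...]. A call has 1 to 20 rows; each row is the pose to reach, as a shift and turn from the pose commanded when the call began, along the tool's axes at that moment; what a row does not reach only later rows make up. A row lasts 1/10 s, in which the tool goes at most 50 mm and 8.59 degrees, less where a joint would pass 70% of its speed; a pose out of reach is approached as far as the arm can. A call with a gripper value outside its range is refused whole. The fingers move at their own pace and stop on an object; the grip force is fixed at half the most. Time passes only in rows, so rows that repeat a pose let the fingers close. It gives the time, the measured TCP pose, the force, the opening and the grip force at its end, in the units of the state.
- ctrl.get_obs(): the state, without advancing time (a new reading comes with each control period).
- ctrl.camera(name): name is "scene" or "top"; returns the picture (384x512x3 uint8, red, green, blue); there is no depth.
- ctrl.camera_params(name): a dict with "vertical_fov" (degrees; the focal length in pixels is half the picture's height over the tangent of half this angle, whatever the lens; pixels are square), "cx", "cy" (the principal point, pixels), "k1" (the pictures are not rectified: a ray, as slopes to the right and down, at radius r is drawn at 1 + k1 r^2 times it, then the intrinsics apply), "cam_to_world" (4x4, takes a point from camera to world coordinates). Camera axes: x right, y down, z forward; pixel columns grow to the right and rows downward; lengths in m; the calibration is good to about 2 mm. A picture is of the moment at which its call begins. camera_params takes no time and is no camera call.
- ctrl.hand_in(): hands the job in; it is judged then, once.
The state is a dict: "time_s": time; "q": joint angles; "dq": joint speeds; "joint_efforts": joint torques, N m; "eef_pos": TCP position; "eef_rot": TCP orientation; "wrist_force": force on the tool from outside, world axes, zero at the start; "torque": the same for the moment, N m; "opening": opening from 0.0 (shut) to 1.0 (fully open); "grasp_force": force on a finger pad.
Only numpy, scipy, OpenCV 4.12 (cv2) and the standard library are available. Lean on these libraries where they do the work, as an engineer would, in place of code of your own. Each camera call takes 0.05 s, during which the arm holds its last target. There are 200 camera calls.

TASK

The small wooden case on the grey gluing board has just been re-glued. Lower its open lid fully shut, then slide the shut case up to the metal fence so that its hinge side stands square and flush against it, and hold it there with one steady diagonal push (the bevel along the lid's front suits it) that presses it firmly, with about 15 N, both against the fence and down on the board, without ever crushing it. Finish while still holding that push, and leave the eraser, the weight and the pot of cotton where they stand.

Things in the scene. Friction and masses are not known exactly. Their poses are not given: they have to be found in the camera images.
- case: Loose small wooden case, 80 mm (x) by 100 mm (y), 48 mm high when shut (base 34 mm, lid 14 mm), 0.58 kg give or take 20 %, standing on the grey board. Origin: centre of its underside. Its x points from the front (small brass plate) to the hinge side, which faces the fence; z up. The lid turns about the case's y axis through the point x = +40 mm, z = 34 mm in the case's frame (the top edge of the base's hinge side).
- case_lid (a joint): Angle of the case's lid in rad: 0 is fully shut, it grows as the lid's front edge rises and swings back toward the hinge side. The lid reaches 80 mm forward from the hinge and 14 mm above the hinge axis (flat top over the 68 mm next to the hinge, then the bevel). Its hinge is slightly stiff: the lid stays at any angle and needs about 1 N at its front edge to be lowered.
- bevel_mid (a point): Middle of the bevel along the lid's front top edge, which slopes 45 degrees (facing up and to the front) and runs the full 100 mm of the case's width; it is 12 mm high and 12 mm deep. With the lid shut the point lies at x = -34 mm, z = 42 mm in the case's frame. Moves with the lid.
- fence: Straight metal fence fixed on the far side of the board: bar 20 mm (x) by 170 mm (y) by 26 mm high with a screw near either end. Origin: centre of its underside, on the board's top. Its x points away from the case; the face to press against lies at x = -10 mm, so the case stands against it when the case's origin is at x = -50 mm in the fence's frame. At the start the case's back is 35 to 65 mm short of it and up to 0.12 rad out of square.
- board: Fixed grey gluing board, 220 mm (x) by 250 mm (y) by 10 mm thick, lying on the table. Origin: centre of its underside; its top is at z = 10 mm. x points to the fence. Its coated top is slippery (friction about 0.22).
- eraser: Loose block eraser with a blue sleeve, 22 x 46 x 12 mm, lying on the board to the left of the case. A bystander. Origin: centre of its underside.
- weight: Loose covered steel weight with a brass knob, 30 x 50 x 47 mm, on the board to the right of the case. A bystander. Origin: centre of its underside.
- cotton_pot: Loose metal pot of cotton balls, 66 mm wide, 69 mm high, left of the flat wooden paint box. A bystander. Origin: centre of its underside.

How it is judged:
By the outcome, as a careful person would: the job done as asked, in the order asked, and still so for the second after the job is handed in, while the arm keeps its last pose, push and grip.
It also fails if it takes over 58 s, if anything falls off the work surface, if the arm or the gripper's body presses on something with over 40 N, if the wrist force passes 120 N, or if a joint passes its speed limit or range.

## Working session

There is one attempt and no reset: what is moved stays moved. The work goes in short steps, Python scripts to look and compute and a tool call to move; the robot and the scene stay as the last step left them, time stands still between calls to the robot, and variables do not carry over. Pictures are saved under pics/ and viewed, at most 10 in all, crops included, and the job is handed in when it is done.

Besides the shell and the picture viewer there is one more tool, called after ">>>" in YAML: its name, and indented under it one key for each argument. carry_out: Moves the arm, as the interface text tells. Its arguments: {"type":"object","properties":{"steps":{"type":"array"}},"required":["steps"]}

```bash
mkdir -p pics; ls
python3 - <<'E'
from bench import ctrl
import cv2,numpy as np
for n in("scene","top"):
    im=ctrl.camera(n); cv2.imwrite(f"pics/{n}0.png",im[:,:,::-1]); p=ctrl.camera_params(n); print(n,p)
o=ctrl.get_obs();print(o)
E
```

```text
pics
scene {'vertical_fov': 45.83147397538488, 'cx': 255.01176814685743, 'cy': 187.99748269740365, 'k1': -0.021513744937087076, 'cam_to_world': array([[ 0.62919776, -0.36279664,  0.68737819, -0.35938899],
       [-0.77679248, -0.32370316,  0.54019414, -0.78481179],
       [ 0.02652587, -0.87383915, -0.48549101,  0.67620661],
       [ 0.        ,  0.        ,  0.        ,  1.        ]])}
top {'vertical_fov': 51.6514002820885, 'cx': 257.32102007400886, 'cy': 191.13109621223603, 'k1': -0.029366575408183496, 'cam_to_world': array([[-8.59435421e-04, -9.98657210e-01,  5.17980444e-02,
         4.49428785e-01],
       [-9.99791698e-01,  1.91435519e-03,  2.03198447e-02,
        -1.01531369e-01],
       [-2.03917192e-02, -5.17697912e-02, -9.98450833e-01,
         1.06080474e+00],
       [ 0.00000000e+00,  0.00000000e+00,  0.00000000e+00,
         1.00000000e+00]])}
{'time_s': 0.1, 'q': array([ 1.01570385e+00,  1.81498299e-01,  1.60792328e+00, -7.35560096e-07,
        1.35380825e+00, -2.06284970e-01]), 'dq': array([-0.00039037,  0.00076465, -0.00135635, -0.00168025, -0.00058729,
       -0.00190496]), 'joint_efforts': array([ 3.94544450e-04, -4.45874190e+01, -3.52240705e+01, -2.91993283e-04,
        4.22577490e-03,  2.82896927e-06]), 'eef_pos': array([0.1962861 , 0.54004189, 0.30304903]), 'eef_rot': array([-3.03821647e-04,  1.73520831e-01,  9.84829859e-01, -7.60119084e-04]), 'wrist_force': array([-0.43705966, -0.12072302, -0.36928687]), 'torque': array([ 0.06155329, -0.02555716, -0.01729435]), 'grasp_force': 0.0, 'opening': 1.002240590820569}
```

View pics/scene0.png

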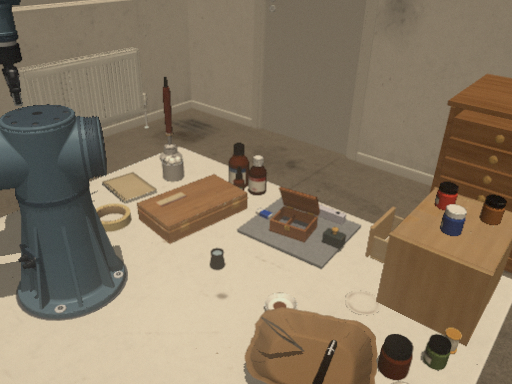

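View pics/top0.png

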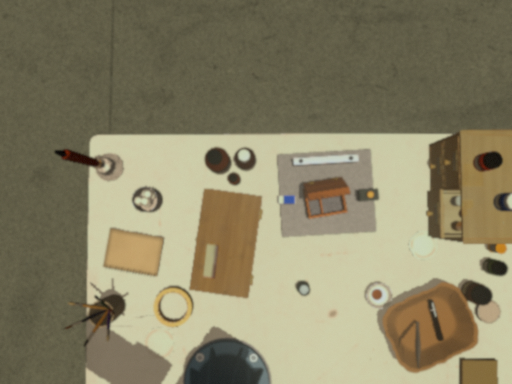

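The case, with its lid open, is at top px (303–350, 178–217). The fence is at (292–358, 153–165), the eraser at (288,199) and the weight at (368,195). I'll zoom in and measure.

```bash
cat > h.py <<'E'
from bench import ctrl
import cv2,numpy as np
def KD(n):
    p=ctrl.camera_params(n); f=192/np.tan(np.radians(p["vertical_fov"]/2))
    return np.array([[f,0,p["cx"]],[0,f,p["cy"]],[0,0,1]]),np.array([p["k1"],0,0,0,0.]),p["cam_to_world"]
def ray(n,px):
    K,D,T=KD(n); u=cv2.undistortPoints(np.array(px,float).reshape(-1,1,2),K,D)[:,0]
    return T[:3,3],np.c_[u,np.ones(len(u))]@T[:3,:3].T
def onz(n,px,z):
    o,d=ray(n,px); return o+d*((z-o[2])/d[:,2])[:,None]
def proj(n,P):
    K,D,T=KD(n); W=np.linalg.inv(T)
    return cv2.projectPoints(np.array(P,float).reshape(-1,1,3),cv2.Rodrigues(W[:3,:3])[0],W[:3,3],K,D)[0][:,0]
def pic(n,f,x0,y0,w,h,s):
    im=ctrl.camera(n)[:,:,::-1]; cv2.imwrite("pics/"+f,cv2.resize(im[y0:y0+h,x0:x0+w],None,fx=s,fy=s,interpolation=cv2.INTER_CUBIC)); return im
E
python3 - <<'E'
from h import *
a=pic("top","t1.png",270,140,115,100,6)
b=pic("scene","s1.png",230,175,130,90,6)
hsv=cv2.cvtColor(a,cv2.COLOR_BGR2HSV)
# fence: bright
def big(m,x0,x1,y0,y1):
    q=np.zeros_like(m);q[y0:y1,x0:x1]=m[y0:y1,x0:x1]
    c=max(cv2.findContours(q,0,2)[0],key=cv2.contourArea);return c
g=cv2.cvtColor(a,cv2.COLOR_BGR2GRAY)
c=big((g>170).astype(np.uint8)*255,284,366,151,170);r=cv2.minAreaRect(c);print("fence",r,onz("top",cv2.boxPoints(r),.036).round(4))
c=big(((hsv[...,1]<60)&(g<160)&(g>60)).astype(np.uint8)*255,270,385,142,245);r=cv2.minAreaRect(c);print("board",r,onz("top",cv2.boxPoints(r),.01).round(4))
E
```

```text
fence ((325.5177307128906, 159.2655029296875), (6.851457118988037, 47.42804718017578), 86.18592071533203) [[ 0.5899 -0.1957  0.036 ]
 [ 0.5978 -0.3183  0.036 ]
 [ 0.58   -0.3193  0.036 ]
 [ 0.5721 -0.1968  0.036 ]]
board ((328.3724060058594, 192.3310546875), (82.56316375732422, 99.357666015625), 86.633544921875) [[ 0.6028 -0.1309  0.01  ]
 [ 0.6177 -0.3947  0.01  ]
 [ 0.3993 -0.4039  0.01  ]
 [ 0.3842 -0.143   0.01  ]]
```

View pics/t1.png

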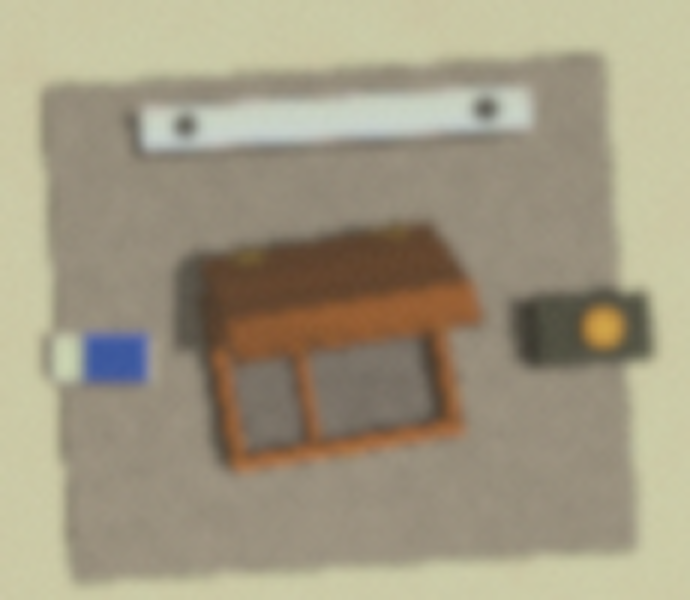

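View pics/s1.png

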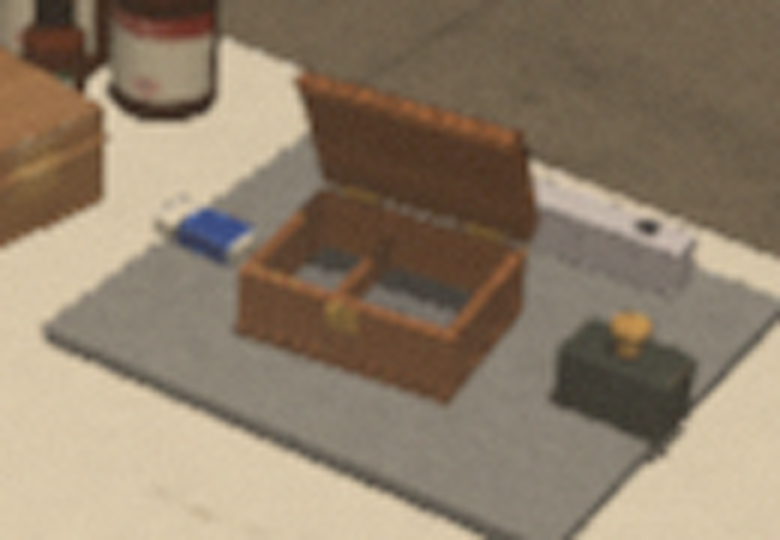

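The top crop shows the rim's front corners at (237,470) and (465,432). The lid is tilted up by less than 90°, with its bright front strip at about y 285–358. In the scene crop, the lid's front edge runs from (300,75) to (522,132).

```bash
cat >> h.py <<'E'
def case2w(o,yaw,P):
    c,s=np.cos(yaw),np.sin(yaw); P=np.atleast_2d(P); return np.c_[o[0]+c*P[:,0]-s*P[:,1],o[1]+s*P[:,0]+c*P[:,1],o[2]+P[:,2]]
from scipy.spatial.transform import Rotation as Ro
def tgt(tip,yaw,tilt,L=.073):
    """tool y along case y, z pointing to fence/down by tilt from vertical; prints shift+rotvec in present tool axes"""
    z=np.array([np.cos(yaw)*np.sin(tilt),np.sin(yaw)*np.sin(tilt),-np.cos(tilt)]); y=np.array([-np.sin(yaw),np.cos(yaw),0])
    R=np.c_[np.cross(y,z),y,z]; o=ctrl.get_obs(); q=o["eef_rot"]; R0=Ro.from_quat([q[1],q[2],q[3],q[0]]).as_matrix()
    p=np.array(tip)-L*z
    return (R0.T@(p-o["eef_pos"])).round(4),Ro.from_matrix(R0.T@R).as_rotvec().round(4),p
E
python3 - <<'E'
from h import *
cr=lambda a:np.array(a)/6+[270,140]
F=onz("top",cr([(143,152),(532,130),(530,88),(140,110)]),.036);print("fence",F.round(4))
C=onz("top",cr([(237,470),(465,432)]),.044);d=C[0]-C[1];yaw=np.arctan2(-d[0],d[1]);print("case front",C.round(4),np.linalg.norm(d),"yaw",yaw)
fd=F[0]-F[1];print("fence yaw",np.arctan2(-fd[0],fd[1]))
m=C.mean(0);o=np.array([m[0]+.04*np.cos(yaw),m[1]+.04*np.sin(yaw),.01]);print("origin",o)
for a in np.radians([55,65,75,85,95]):
    L=lambda r,h,y:[.04-r*np.cos(a)+h*np.sin(a),y,.034+r*np.sin(a)+h*np.cos(a)]
    P=case2w(o,yaw,[L(r,h,y) for r,h in((80,0),(80,2),(68,14)) for y in(50,-50)] if 0 else [L(r/1e3,h/1e3,y) for r,h in((80,0),(80,2),(68,14)) for y in(.05,-.05)])
    print(np.degrees(a).round(),"top",((proj("top",P)-[270,140])*6).round().tolist(),"scene",((proj("scene",P)-[230,175])*6).round().tolist())
E
```

```text
fence [[ 0.5694 -0.1754  0.036 ]
 [ 0.5785 -0.3432  0.036 ]
 [ 0.5967 -0.3426  0.036 ]
 [ 0.5876 -0.1742  0.036 ]]
case front [[ 0.4324 -0.214   0.044 ]
 [ 0.4484 -0.311   0.044 ]] 0.09831170854120422 yaw 0.16360142176075948
fence yaw 0.05422626563400651
origin [ 0.47986203 -0.25598993  0.01      ]
55.0 top [[239.0, 389.0], [486.0, 347.0], [238.0, 384.0], [486.0, 343.0], [230.0, 343.0], [477.0, 302.0]] scene [[282.0, 99.0], [500.0, 164.0], [284.0, 95.0], [502.0, 159.0], [301.0, 85.0], [517.0, 148.0]]
65.0 top [[235.0, 358.0], [484.0, 317.0], [235.0, 354.0], [484.0, 312.0], [226.0, 315.0], [474.0, 273.0]] scene [[296.0, 73.0], [513.0, 136.0], [298.0, 70.0], [515.0, 133.0], [314.0, 66.0], [529.0, 128.0]]
75.0 top [[231.0, 325.0], [481.0, 283.0], [230.0, 320.0], [481.0, 278.0], [222.0, 285.0], [470.0, 243.0]] scene [[310.0, 51.0], [526.0, 113.0], [312.0, 48.0], [528.0, 110.0], [326.0, 51.0], [540.0, 113.0]]
85.0 top [[226.0, 290.0], [476.0, 249.0], [225.0, 285.0], [476.0, 244.0], [216.0, 255.0], [464.0, 214.0]] scene [[325.0, 33.0], [540.0, 94.0], [327.0, 31.0], [542.0, 91.0], [339.0, 41.0], [551.0, 101.0]]
95.0 top [[220.0, 255.0], [470.0, 214.0], [219.0, 251.0], [469.0, 209.0], [211.0, 226.0], [458.0, 185.0]] scene [[339.0, 20.0], [553.0, 80.0], [341.0, 19.0], [554.0, 78.0], [350.0, 35.0], [561.0, 95.0]]
```

Lid angle is about 64°, case yaw 0.164, fence yaw 0.055, and the case origin about (0.480, −0.256). Next is the approach behind the lid.

Run:
```python
from h import *
o=[.48,-.256,.01]
t=case2w(o,.164,[.08,0,.2])[0]
print(tgt(t,.164,0))
```

```text
(array([-0.6084, -0.612 ,  0.0208]), array([-1.100e-03, -5.000e-04, -5.128e-01]), array([ 0.55892657, -0.24293873,  0.283     ]))
```

>>> carry_out:
  steps: [-0.608, -0.612, 0, 0, 0, -0.512, 0, -0.608, -0.612, 0, 0, 0, -0.512, 0, -0.608, -0.612, 0, 0, 0, -0.512, 0, -0.608, -0.612, 0, 0, 0, -0.512, 0, -0.608, -0.612, 0, 0, 0, -0.512, 0, -0.608, -0.612, 0, 0, 0, -0.512, 0, -0.608, -0.612, 0, 0, 0, -0.512, 0, -0.608, -0.612, 0, 0, 0, -0.512, 0, -0.608, -0.612, 0, 0, 0, -0.512, 0, -0.608, -0.612, 0, 0, 0, -0.512, 0, -0.608, -0.612, 0, 0, 0, -0.512, 0, -0.608, -0.612, 0, 0, 0, -0.512, 0, -0.608, -0.612, 0, 0, 0, -0.512, 0, -0.608, -0.612, 0, 0, 0, -0.512, 0, -0.608, -0.612, 0, 0, 0, -0.512, 0, -0.608, -0.612, 0, 0, 0, -0.512, 0, -0.608, -0.612, 0, 0, 0, -0.512, 0, -0.608, -0.612, 0, 0, 0, -0.512, 0, -0.608, -0.612, 0, 0, 0, -0.512, 0, -0.608, -0.612, 0, 0, 0, -0.512, 0]

```text
time_s: 2.2
eef_pos: [0.5584, -0.2425, 0.3032]
eef_rot: [-0.001, -0.081, 0.997, 0.001]
wrist_force: [-0.5, 0.9, -0.9]
opening: -0.004
grasp_force: 0.0
```

>>> carry_out:
  steps: [0, 0, 0.05, 0, 0, 0, 0, 0, 0, 0.1, 0, 0, 0, 0, 0.01, 0, 0.125, 0, 0, 0, 0, 0.02, 0, 0.13, 0, 0, 0, 0, 0.03, 0, 0.13, 0, 0, 0, 0, 0.036, 0, 0.13, 0, 0, 0, 0, 0.041, 0, 0.131, 0, 0, 0, 0, 0.045, 0, 0.132, 0, 0, 0, 0, 0.049, 0, 0.133, 0, 0, 0, 0, 0.054, 0, 0.135, 0, 0, 0, 0, 0.058, 0, 0.137, 0, 0, 0, 0, 0.062, 0, 0.14, 0, 0, 0, 0, 0.066, 0, 0.143, 0, 0, 0, 0, 0.07, 0, 0.147, 0, 0, 0, 0, 0.073, 0, 0.15, 0, 0, 0, 0, 0.076, 0, 0.154, 0, 0, 0, 0, 0.078, 0, 0.158, 0, 0, 0, 0, 0.078, 0, 0.158, 0, 0, 0, 0]

```text
time_s: 4.0
eef_pos: [0.4812, -0.2549, 0.145]
eef_rot: [-0.001, -0.081, 0.997, 0.001]
wrist_force: [-0.1, 0.5, 0.5]
opening: 0.002
grasp_force: 0.0
```

Run:
```python
from h import *
pic("scene","s2.png",230,145,130,100,6)
print(ctrl.get_obs()["wrist_force"])
```

```text
[ 0.77669891  0.42142596 -0.13505222]
```

View pics/s2.png

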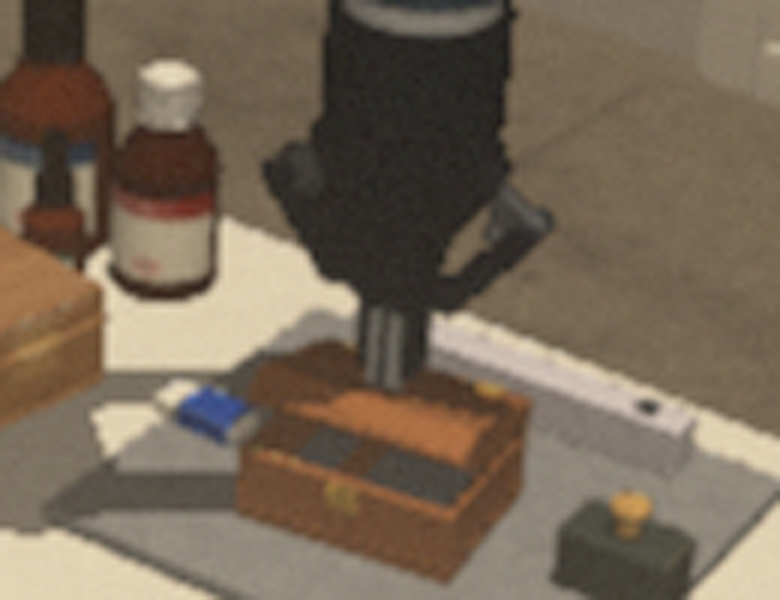

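The finger is lowering the lid cleanly. It is still about 15–20° open, and the base hasn't moved. I'll finish the arc.

>>> carry_out:
  steps: [0.002, 0, 0.003, 0, 0, 0, 0, 0.003, 0, 0.006, 0, 0, 0, 0, 0.004, 0, 0.009, 0, 0, 0, 0, 0.005, 0, 0.011, 0, 0, 0, 0, 0.006, 0, 0.013, 0, 0, 0, 0, 0.006, 0, 0.0135, 0, 0, 0, 0, 0.006, 0, 0.014, 0, 0, 0, 0, 0.006, 0, 0.014, 0, 0, 0, 0]

```text
time_s: 4.85
eef_pos: [0.4758, -0.2562, 0.1318]
eef_rot: [-0.0, -0.082, 0.997, 0.0]
wrist_force: [-0.2, -0.2, -0.1]
opening: 0.004
grasp_force: 0.0
```

>>> carry_out:
  steps: [0, 0, 0.0005, 0, 0, 0, 0, 0, 0, 0.001, 0, 0, 0, 0, 0, 0, 0.001, 0, 0, 0, 0]

```text
time_s: 5.15
eef_pos: [0.4759, -0.2562, 0.1309]
eef_rot: [0.0, -0.082, 0.997, -0.0]
wrist_force: [0.1, -0.8, 0.4]
opening: -0.001
grasp_force: 0.0
```

>>> carry_out:
  steps: [0, 0, 0.0005, 0, 0, 0, 0, 0, 0, 0.001, 0, 0, 0, 0, 0, 0, 0.001, 0, 0, 0, 0]

```text
time_s: 5.45
eef_pos: [0.4759, -0.2562, 0.1306]
eef_rot: [-0.0, -0.082, 0.997, -0.0]
wrist_force: [-2.7, 2.0, 5.9]
opening: 0.0
grasp_force: 3.4
```

Contact is about 6 N at the lid-top height, so the lid is shut. I'll retreat up and back, then look again.

>>> carry_out:
  steps: [0, 0, -0.04, 0, 0, 0, 0, 0.02, 0, -0.08, 0, 0, 0, 0.05, 0.06, 0, -0.12, 0, 0, 0, 0.3, 0.1, 0, -0.13, 0, -0.14, 0, 0.5, 0.13, 0, -0.13, 0, -0.28, 0, 0.5, 0.15, 0, -0.13, 0, -0.42, 0, 0.5, 0.17, 0, -0.13, 0, -0.56, 0, 0.5, 0.17, 0, -0.13, 0, -0.7, 0, 0.5, 0.17, 0, -0.13, 0, -0.785, 0, 0.5, 0.17, 0, -0.13, 0, -0.785, 0, 0.5, 0.17, 0, -0.13, 0, -0.785, 0, 0.5]

```text
time_s: 6.55
eef_pos: [0.3765, -0.2305, 0.3298]
eef_rot: [0.355, -0.048, 0.933, 0.029]
wrist_force: [0.7, 0.3, -0.5]
opening: 0.502
grasp_force: 0.0
```

Run:
```python
from h import *
a=pic("top","t3.png",270,140,115,100,6)
b=pic("scene","s3.png",190,150,170,125,4.7)
cv2.imwrite("pics/both3.png",np.vstack([cv2.resize(cv2.imread("pics/t3.png"),(400,348)),cv2.resize(cv2.imread("pics/s3.png"),(400,250))]))
o=ctrl.get_obs();print(o["eef_pos"],o["q"])
```

```text
[ 0.37642411 -0.23067197  0.32954646] [-1.23021542 -0.40050738  2.20667239  0.75106753  1.25850356 -3.1174761 ]
```

View pics/t3.png

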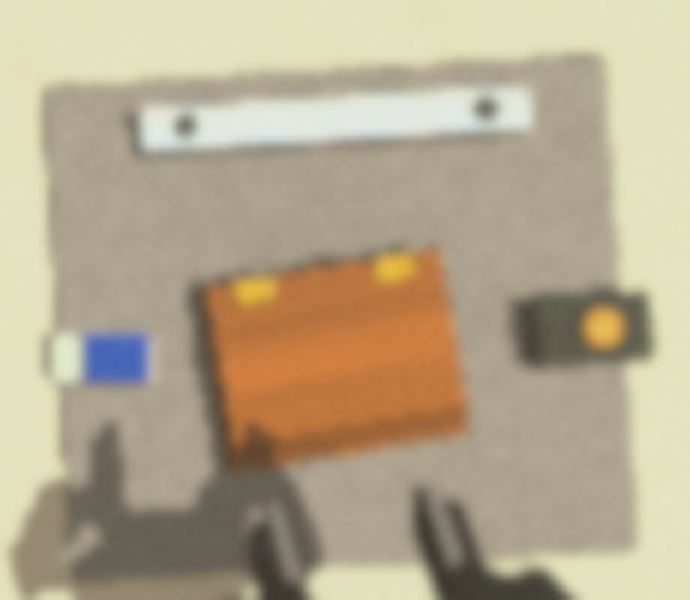

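View pics/s3.png

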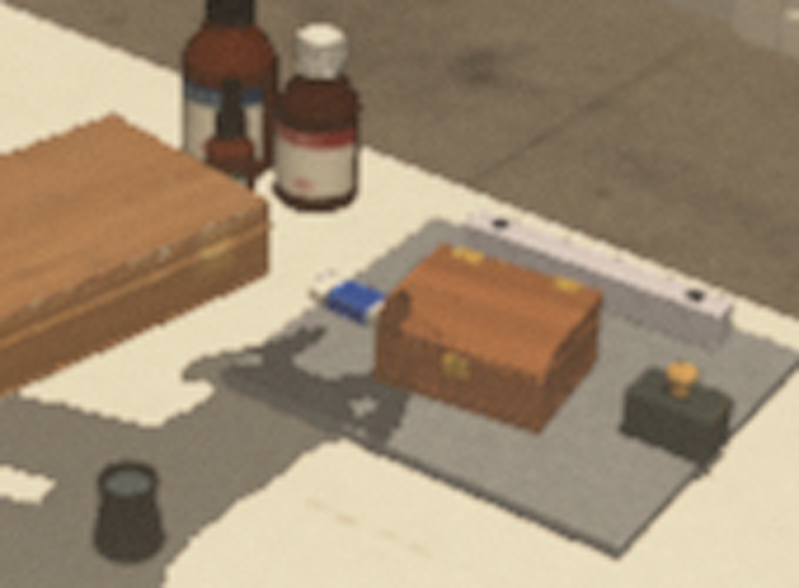

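The lid is shut and the case hasn't moved; its top corners are at (205,288), (440,247), (466,432) and (235,468). Joint 6 is against its limit, so I'll take the equivalent half-turned grip.

>>> carry_out:
  steps: [0, 0, 0, 0, 0, 0.14, 0.5, 0, 0, 0, 0, 0, 0.28, 0.5, 0, 0, 0, 0, 0, 0.42, 0.5, 0, 0, 0, 0, 0, 0.56, 0.5, 0, 0, 0, 0, 0, 0.7, 0.5, 0, 0, 0, 0, 0, 0.84, 0.5, 0, 0, 0, 0, 0, 0.98, 0.5, 0, 0, 0, 0, 0, 1.12, 0.5, 0, 0, 0, 0, 0, 1.26, 0.5, 0, 0, 0, 0, 0, 1.4, 0.5, 0, 0, 0, 0, 0, 1.54, 0.5, 0, 0, 0, 0, 0, 1.68, 0.5, 0, 0, 0, 0, 0, 1.82, 0.5, 0, 0, 0, 0, 0, 1.96, 0.5, 0, 0, 0, 0, 0, 2.1, 0.5, 0, 0, 0, 0, 0, 2.24, 0.5, 0, 0, 0, 0, 0, 2.38, 0.5, 0, 0, 0, 0, 0, 2.52, 0.5, 0, 0, 0, 0, 0, 2.66, 0.5, 0, 0, 0, 0, 0, 2.8, 0.5]

```text
time_s: 8.65
eef_pos: [0.3761, -0.2311, 0.3283]
eef_rot: [0.03, 0.913, 0.203, 0.353]
wrist_force: [-0.1, -0.6, 0.7]
opening: 0.497
grasp_force: 0.0
```

```bash
sed -i 's/y=np.array(\[-np.sin(yaw),np.cos(yaw),0\])/y=-np.array([-np.sin(yaw),np.cos(yaw),0])/' h.py
python3 - <<'E'
from h import *
o=ctrl.get_obs();print(o["q"],o["dq"].round(2))
cr=lambda a:np.array(a)/6+[270,140]
C=onz("top",cr([(205,288),(440,247)]),.058); G=onz("top",cr([(235,468),(466,432)]),.044)
print(C.round(4),G.round(4))
for P in(C,G):
    d=P[0]-P[1];print(np.linalg.norm(d),np.arctan2(-d[0],d[1]))
og=(C.mean(0)+G.mean(0))/2;og[2]=.01;yaw=.165;print("origin",og)
b=case2w(og,yaw,[-.034,0,.042])[0]
tip=b-.04*np.array([np.cos(yaw)*.7071,np.sin(yaw)*.7071,-.7071])
print("bevel",b,tgt(tip,yaw,np.pi/4,.070))
E
```

```text
[-1.23107171 -0.39763431  2.20698716  0.75022418  1.25799417 -0.31172398] [ 0.   -0.   -0.    0.   -0.    1.39]
[[ 0.5092 -0.1996  0.058 ]
 [ 0.5263 -0.2986  0.058 ]] [[ 0.4332 -0.2132  0.044 ]
 [ 0.4484 -0.3114  0.044 ]]
0.10047299215782622 0.17105237411206464
0.09943015768700196 0.15308030020178415
origin [ 0.4792614  -0.25568142  0.01      ]
bevel [ 0.44572317 -0.261266    0.052     ] (array([-0.1471, -0.0023,  0.1402]), array([0.011 , 0.0638, 0.2807]), array([ 0.3689981 , -0.27404179,  0.12978147]))
```

>>> carry_out:
  steps: [-0.147, -0.002, 0.14, 0.01, 0.064, 0.281, 0.5, -0.147, -0.002, 0.14, 0.01, 0.064, 0.281, 0.5, -0.147, -0.002, 0.14, 0.01, 0.064, 0.281, 0.5, -0.147, -0.002, 0.14, 0.01, 0.064, 0.281, 0.5, -0.147, -0.002, 0.14, 0.01, 0.064, 0.281, 0.5, -0.147, -0.002, 0.14, 0.01, 0.064, 0.281, 0.5, -0.147, -0.002, 0.14, 0.01, 0.064, 0.281, 0.5, -0.147, -0.002, 0.14, 0.01, 0.064, 0.281, 0.5]

```text
time_s: 9.45
eef_pos: [0.3707, -0.2765, 0.1343]
eef_rot: [-0.026, 0.92, 0.081, 0.383]
wrist_force: [0.1, 0.3, 0.3]
opening: 0.503
grasp_force: 0.0
```

Run:
```python
from h import *
o=ctrl.get_obs();print(o["q"],o["wrist_force"],o["eef_pos"])
q=o["eef_rot"];print(Ro.from_quat([q[1],q[2],q[3],q[0]]).as_matrix().round(3))
og=np.array([.4793,-.2557,.01]);yaw=.163
for s in(.04,0.005):
  b=case2w(og,yaw,[-.034,0,.042])[0]-s*np.array([np.cos(yaw)*.7071,np.sin(yaw)*.7071,-.7071]);print(tgt(b,yaw,np.pi/4,.07))
```

```text
[-1.32366451  0.14152788  2.26602818  1.02953515  0.96852224 -0.64571398] [0.08418877 0.34547624 0.28793333] [ 0.37066043 -0.27653604  0.13429158]
[[ 0.693  0.168  0.701]
 [ 0.128 -0.986  0.11 ]
 [ 0.709  0.013 -0.705]]
(array([-0.004 , -0.003 ,  0.0023]), array([ 0.0047, -0.0029,  0.0136]), array([ 0.3690002 , -0.2738398 ,  0.12978147]))
(array([-0.0041, -0.0032,  0.0373]), array([ 0.0047, -0.0029,  0.0136]), array([ 0.39342066, -0.26982364,  0.10503297]))
```

>>> carry_out:
  steps: [-0.004, -0.003, 0.015, 0.005, -0.003, 0.014, 0.5, -0.004, -0.003, 0.03, 0.005, -0.003, 0.014, 0.5, -0.004, -0.003, 0.035, 0.005, -0.003, 0.014, 0.5, -0.004, -0.003, 0.037, 0.005, -0.003, 0.014, 0.5, -0.004, -0.003, 0.037, 0.005, -0.003, 0.014, 0.5, -0.004, -0.003, 0.037, 0.005, -0.003, 0.014, 0.5]

```text
time_s: 10.05
eef_pos: [0.3926, -0.2687, 0.1029]
eef_rot: [-0.034, 0.921, 0.074, 0.381]
wrist_force: [-0.4, -0.8, 0.5]
opening: 0.499
grasp_force: 0.0
```

Run:
```python
from h import *
pic("scene","s4.png",200,135,160,120,5)
o=ctrl.get_obs();print(o["eef_pos"],o["wrist_force"])
```

```text
[ 0.39250169 -0.26864879  0.10269559] [-0.19228709  0.8741291  -0.62555253]
```

View pics/s4.png

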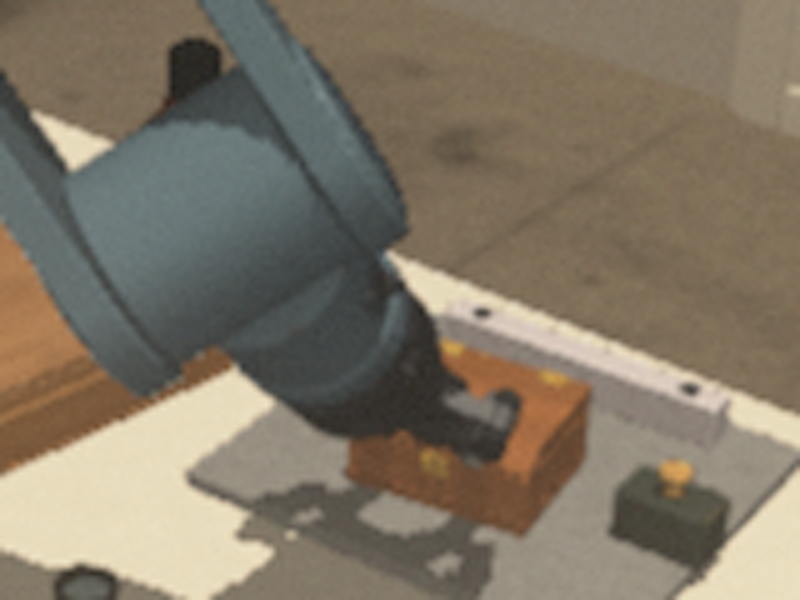

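The fingers sit square just short of the bevel, with the case in front of the fence. Moving in to contact.

>>> carry_out:
  steps: [0.003, 0, 0, 0, 0, 0, 0.5, 0.003, 0, 0.001, 0, 0, 0, 0.5, 0.003, 0, 0.002, 0, 0, 0, 0.5, 0.003, 0, 0.003, 0, 0, 0, 0.5, 0.003, 0, 0.003, 0, 0, 0, 0.5]

```text
time_s: 10.6
eef_pos: [0.3971, -0.2683, 0.1028]
eef_rot: [-0.034, 0.921, 0.073, 0.381]
wrist_force: [-4.8, 0.2, 10.4]
opening: 0.495
grasp_force: 5.4
```

Run:
```python
from h import *
o=ctrl.get_obs();print(o["eef_pos"],o["wrist_force"],o["torque"])
```

```text
[ 0.39709886 -0.26828468  0.10281238] [-4.76222602  0.15714808 10.40611613] [ 0.13862106 -0.20601535  0.107174  ]
```

```bash
cat >> h.py <<'E'
def rigid(c0,y0,c1,y1):
    o=ctrl.get_obs(); q=o["eef_rot"]; R0=Ro.from_quat([q[1],q[2],q[3],q[0]]).as_matrix(); W=Ro.from_rotvec([0,0,y1-y0]).as_matrix()
    p=W@(o["eef_pos"]-[*c0,0])+[*c1,0]
    return (R0.T@(p-o["eef_pos"])).round(4),(R0.T@[0,0,y1-y0]).round(4)
E
python3 - <<'E'
from h import *
for f in(.25,.5,.75,.92,1): print(f,rigid((.4793,-.2557),.163,(.4793+.0543*f,-.2557+.003*f),.163-.108*f))
E
```

```text
0.25 (array([ 0.0096, -0.0008,  0.0096]), array([-0.0191,  0.0002,  0.0191]))
0.5 (array([ 0.0192, -0.0016,  0.0193]), array([-0.0382,  0.0004,  0.0382]))
0.75 (array([ 0.0289, -0.0024,  0.029 ]), array([-0.0573,  0.0006,  0.0572]))
0.92 (array([ 0.0355, -0.0029,  0.0356]), array([-0.0703,  0.0007,  0.0702]))
1 (array([ 0.0386, -0.0032,  0.0387]), array([-0.0764,  0.0008,  0.0763]))
```

>>> carry_out:
  steps: [0.003, 0, 0.002, -0.003, 0, 0.003, 0.5, 0.005, 0, 0.0045, -0.009, 0, 0.009, 0.5, 0.0075, -0.0005, 0.007, -0.014, 0, 0.014, 0.5, 0.01, -0.001, 0.0095, -0.019, 0, 0.019, 0.5, 0.0125, -0.001, 0.012, -0.024, 0, 0.024, 0.5, 0.015, -0.001, 0.0145, -0.029, 0, 0.029, 0.5, 0.0175, -0.0015, 0.017, -0.034, 0, 0.034, 0.5, 0.0195, -0.0015, 0.019, -0.038, 0, 0.038, 0.5, 0.0195, -0.0015, 0.019, -0.038, 0, 0.038, 0.5]

```text
time_s: 11.5
eef_pos: [0.4239, -0.2622, 0.103]
eef_rot: [-0.024, 0.923, 0.048, 0.382]
wrist_force: [-2.2, 0.3, 6.0]
opening: 0.496
grasp_force: 3.1
```

Run:
```python
from h import *
pic("top","t5.png",270,140,115,100,6)
o=ctrl.get_obs();print(o["eef_pos"],o["wrist_force"],o["torque"])
```

```text
[ 0.42387661 -0.2622242   0.10306782] [-0.72898944 -0.49319083  5.88784015] [ 0.02227886 -0.19727265 -0.00750447]
```

View pics/t5.png

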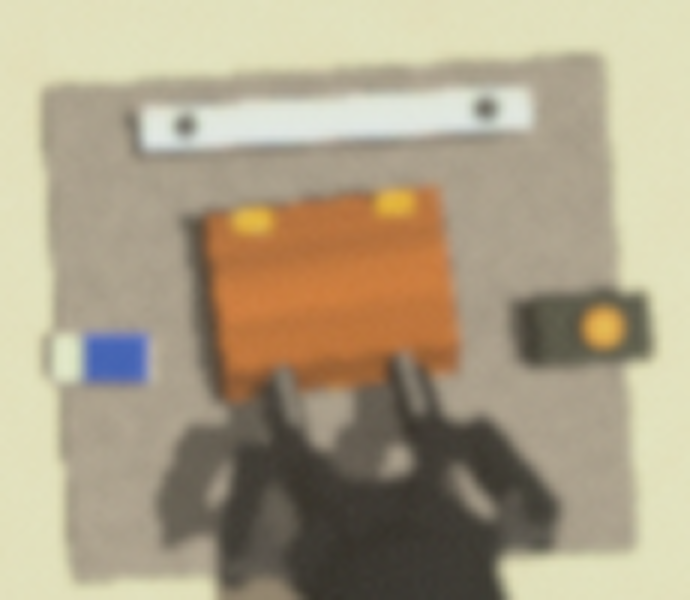

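The case has followed and turned about halfway; its back edge now runs (205,213)–(440,187), and the fingers are centred on the bevel. I'll continue toward the fence.

>>> carry_out:
  steps: [0.0025, 0, 0.0025, -0.005, 0, 0.005, 0.5, 0.005, 0, 0.005, -0.01, 0, 0.01, 0.5, 0.0075, -0.0005, 0.0075, -0.015, 0, 0.015, 0.5, 0.01, -0.001, 0.01, -0.02, 0, 0.02, 0.5, 0.0125, -0.001, 0.0125, -0.025, 0, 0.025, 0.5, 0.015, -0.001, 0.015, -0.032, 0, 0.032, 0.5, 0.0165, -0.001, 0.0165, -0.038, 0, 0.038, 0.5, 0.0165, -0.001, 0.0165, -0.038, 0, 0.038, 0.5]

```text
time_s: 12.35
eef_pos: [0.447, -0.2584, 0.103]
eef_rot: [-0.014, 0.924, 0.024, 0.382]
wrist_force: [-2.0, -0.5, 7.7]
opening: 0.503
grasp_force: 3.3
```

Run:
```python
from h import *
o=ctrl.get_obs();print(o["eef_pos"],o["wrist_force"],o["torque"])
q=o["eef_rot"];R=Ro.from_quat([q[1],q[2],q[3],q[0]]).as_matrix();print(R.round(3), "yaw",np.arctan2(R[0,1],-R[1,1]))
```

```text
[ 0.44698208 -0.25844048  0.10301789] [-1.98896118 -0.51044192  7.66635491] [ 0.12609591 -0.15613655  0.05957325]
[[ 0.707  0.055  0.706]
 [ 0.033 -0.998  0.044]
 [ 0.707 -0.008 -0.707]] yaw 0.05459661460819214
```

>>> carry_out:
  steps: [0.0007, 0, 0.0007, 0, 0, 0, 0.5, 0.0014, 0, 0.0014, 0, 0, 0, 0.5, 0.002, 0, 0.002, 0, 0, 0, 0.5, 0.002, 0, 0.002, 0, 0, 0, 0.5, 0.002, 0, 0.002, 0, 0, 0, 0.5]

```text
time_s: 12.85
eef_pos: [0.4496, -0.2585, 0.103]
eef_rot: [-0.014, 0.924, 0.024, 0.382]
wrist_force: [-4.5, 0.5, 8.1]
opening: 0.502
grasp_force: 4.1
```

>>> carry_out:
  steps: [0.0004, 0, 0.0004, 0, 0, 0, 0.5, 0.0008, 0, 0.0008, 0, 0, 0, 0.5, 0.001, 0, 0.001, 0, 0, 0, 0.5, 0.001, 0, 0.001, 0, 0, 0, 0.5]

```text
time_s: 13.25
eef_pos: [0.4504, -0.2584, 0.1028]
eef_rot: [-0.014, 0.924, 0.024, 0.382]
wrist_force: [-14.1, 0.8, 13.8]
opening: 0.502
grasp_force: 8.8
```

Fence contact made: 14 N sideways, 14 N down. Adding a little more.

>>> carry_out:
  steps: [0.0002, 0, 0.0003, 0, 0, 0, 0.5, 0.0002, 0, 0.0003, 0, 0, 0, 0.5, 0.0002, 0, 0.0003, 0, 0, 0, 0.5]

```text
time_s: 13.55
eef_pos: [0.4515, -0.2586, 0.1033]
eef_rot: [-0.014, 0.924, 0.024, 0.383]
wrist_force: [-6.5, 1.4, 12.3]
opening: 0.498
grasp_force: 8.1
```

Run:
```python
from h import *
a=pic("top","t6.png",270,140,115,100,6)
o=ctrl.get_obs();print(o["eef_pos"],o["wrist_force"],o["torque"])
```

```text
[ 0.45148616 -0.25858668  0.10328886] [-6.25082644  1.22840061 11.12614047] [ 0.09126143 -0.27675993  0.19155173]
```

View pics/t6.png

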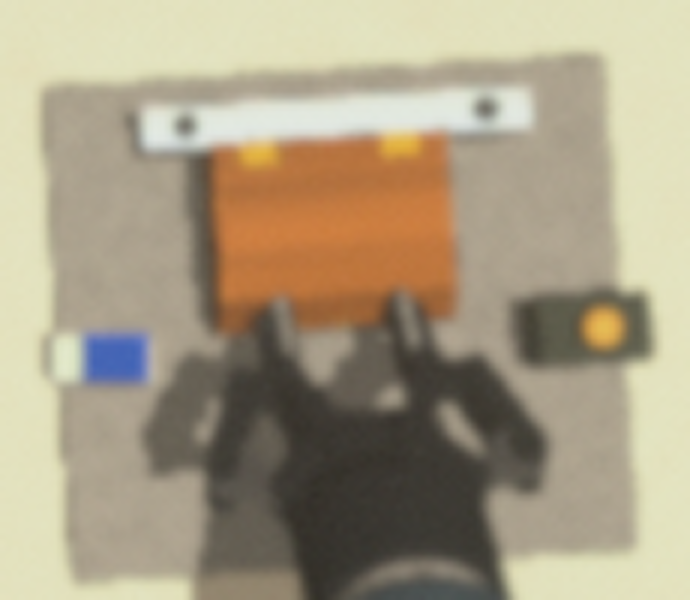

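The case is at the fence, with its back edge (212,150)–(445,135) parallel to it and the bystanders untouched. The last step seems to have squared it up, so I'll rebuild the push.

>>> carry_out:
  steps: [0.0004, 0, 0.0004, 0, 0, 0, 0.5, 0.0007, 0, 0.0007, 0, 0, 0, 0.5, 0.0007, 0, 0.0007, 0, 0, 0, 0.5]

```text
time_s: 13.9
eef_pos: [0.4518, -0.2585, 0.1031]
eef_rot: [-0.014, 0.924, 0.024, 0.382]
wrist_force: [-18.4, 3.2, 19.4]
opening: 0.501
grasp_force: 15.6
```

>>> carry_out:
  steps: [0.0001, -0.0002, -0.0003, 0, 0, 0, 0.5, 0.0001, -0.0002, -0.0003, 0, 0, 0, 0.5, 0.0001, -0.0002, -0.0003, 0, 0, 0, 0.5, 0.0001, -0.0002, -0.0003, 0, 0, 0, 0.5, 0.0001, -0.0002, -0.0003, 0, 0, 0, 0.5]

```text
time_s: 14.4
eef_pos: [0.4518, -0.2584, 0.1033]
eef_rot: [-0.014, 0.924, 0.024, 0.382]
wrist_force: [-14.0, 2.0, 14.5]
opening: 0.5
grasp_force: 12.1
```

```bash
cat > chk.py <<'E'
from h import *
a=pic("top","chk.png",270,140,115,100,6); W=[]
for _ in range(4):
    ctrl.camera("top");W.append(ctrl.get_obs()["wrist_force"])
o=ctrl.get_obs();print(np.round(W,1),o["torque"].round(2),o["eef_pos"],o["time_s"])
# front edge and back edge slopes: hinge brass blobs (yellow) and case mask
z=cv2.cvtColor(a,cv2.COLOR_BGR2HSV)
m=((z[...,0]<16)&(z[...,1]>110)&(z[...,2]>90)); m[:,:295]=0;m[:,360:]=0
ys=[];xs=range(308,343)
g=cv2.cvtColor(a,cv2.COLOR_BGR2GRAY).astype(float)
s=a[...,0].astype(float)  # blue: fence bright, case dark
for x in xs:
    c=s[150:185,x]; i=np.argmax((c[:-1]>110)&(c[1:]<=110)&(np.arange(34)>7)); ys.append(150+i+(c[i]-110)/(c[i]-c[i+1]+1e-9))
xs=np.array(xs);ys=np.array(ys);P=onz("top",np.c_[xs,ys],.05)
k=np.polyfit(P[:,1],P[:,0],1);print("back edge yaw",-np.arctan(k[0]),"x",P[:,0].mean(),"resid",(P[:,0]-np.polyval(k,P[:,1])).std())
E
python3 chk.py
```

```text
[[-14.1   1.3  15. ]
 [-13.1   1.2  15.2]
 [-14.4   0.7  14.7]
 [-14.8   0.5  15.1]] [0.09 0.26 0.09] [ 0.45174102 -0.2584087   0.10327015] 14.65
back edge yaw 0.056279251825877334 x 0.573167782150466 resid 0.00021591747991242034
```

It is square (0.056 against the fence's 0.055–0.057) and steady at about 14/15 N. One small forward trim should offset board friction.

>>> carry_out:
  steps: [0.0001, 0, 0.0001, 0, 0, 0, 0.5, 0.0001, 0, 0.0001, 0, 0, 0, 0.5, 0.0001, 0, 0.0001, 0, 0, 0, 0.5, 0.0001, 0, 0.0001, 0, 0, 0, 0.5, 0.0001, 0, 0.0001, 0, 0, 0, 0.5, 0.0001, 0, 0.0001, 0, 0, 0, 0.5]

```text
time_s: 15.25
eef_pos: [0.4518, -0.2584, 0.1033]
eef_rot: [-0.014, 0.924, 0.024, 0.382]
wrist_force: [-16.8, 0.7, 16.1]
opening: 0.504
grasp_force: 13.1
```

```bash
python3 chk.py
```

```text
[[-16.6   0.3  16. ]
 [-15.6   0.9  16.2]
 [-16.3   0.7  16.4]
 [-16.1   0.5  15.5]] [0.07 0.34 0.12] [ 0.45177573 -0.25839718  0.1032352 ] 15.5
back edge yaw 0.056073898189342664 x 0.573162767406996 resid 0.0002072218509485687
```

Steady at about 16 N both ways and square, so I'm handing in.

```bash
python3 -c "
from bench import ctrl
print(ctrl.hand_in())"
```

```text
the job is handed in; nothing more can be done
None
```

The lid is shut, the case stands square against the fence, and the arm was holding a steady diagonal push of about 16 N into the fence and 16 N down (wrist readings) when I handed in at about 15.5 s; the eraser and weight haven't moved in the pictures, and the arm was never near the cotton pot at table height.

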